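# Index the rotary fixture to the green station and clamp it

## Task

With a fingertip, gently push a spoke of the hand wheel round until the red ball stands squarely over the green stud on the base, then push the orange-knobbed clamp lever fully round against its stop pin, leaving the wheel set. Only push: grip and lift nothing, leave the blue chuck disc sitting in the hub, and do not disturb the brass weight or the two steel collets that stand around the fixture.

Things in the scene. Friction and masses are not known exactly. Their poses are not given: they have to be found in the camera images.
- indexer: Fixed aluminium base: round disc of 112 mm radius, top 14 mm above the worktop, with a rectangular ear that carries the clamp lever. Origin under the disc's centre, on the worktop; z up; the ear lies to -y. Three coloured studs stand on it, 95 mm from the centre, at 130, 180 and 230 degrees counter-clockwise from its x axis.
- wheel_axis (a point): Point on the wheel's vertical axis, 65 mm above the worktop, at spoke height. Hub 58 mm across (62 at its foot), 80 mm high. Three level round spokes, 10 mm thick, 120 degrees apart, run from the hub to balls of 22 mm diameter centred 95 mm from the axis. Under the spokes is free space down to the base.
- red_ball (a point): Centre of the red ball at the end of one spoke (the other two balls are black), 95 mm from the wheel axis, 65 mm above the worktop. The x axis points outward along its spoke.
- wheel (a joint): Angle of the hand wheel, rad, growing counter-clockwise from above; 0 where the red spoke lies along the base's x axis. Turns either way, one full turn each way from 0, against a light friction of 0.12 N m (about 2 N at 60 mm radius) and stays where it is left.
- green_mark (a point): Centre of the top of the green stud, a fixed button of 20 mm diameter and 10 mm height on the base, 95 mm from the wheel axis; its top is 24 mm above the worktop, so the spoke balls pass above it. A yellow and a white stud of the same shape stand on the base at the same radius; which stud stands where varies.
- clamp_pivot (a point): Point on the vertical axis of the clamp lever, 31 mm above the worktop, 150 mm from the wheel axis. The ear of the base under it has its top 14 mm above the worktop; its hub is 22 mm across and reaches up to 42 mm.
- clamp_knob (a point): Point in the lever arm below its orange upright knob (knob 20 mm across, 26 to 52 mm above the worktop), 75 mm from the pivot, 31 mm above the worktop. The arm is a level bar 14 mm wide and 10 mm high (26 to 36 mm above the worktop) from the pivot to the knob.
- clamp (a joint): Angle of the clamp lever, rad: 0 where it is fully open and points straight away from the wheel axis; grows clockwise seen from above; 1.4 is fully home against the stop pin, a steel pin 10 mm thick and 36 mm high. Light friction of 0.08 N m (about 1.5 N at 55 mm radius); it stays where it is left.
- chuck_centre (a point): Centre of the blue chuck disc, 43 mm across and 12 mm high, lying loose in the shallow recess on top of the wheel's hub; its underside is 74 mm above the worktop and it turns with the wheel.
- weight_centre (a point): Centre of the loose brass weight, 31 mm across, 51 mm high, standing on the worktop beyond the clamp lever: bystander.
- collet_a_centre (a point): Centre of the larger loose steel collet, 24 mm across, 34 mm high, standing on the worktop beside the fixture: bystander.
- collet_b_centre (a point): Centre of the smaller loose steel collet, 20 mm across, 31 mm high, standing on the worktop beside the fixture: bystander.

How it is judged:
On the way, in this order (a step that is already met when the one before it is completed fails the run):
1. the red ball stands over the green stud, at rest (horizontal distance between red_ball and green_mark below 0.008 m and velocity of joint wheel between -0.1 and 0.1 rad/s), for 0.3 s.
2. the clamp lever is home against its stop (value of joint clamp above 1.3 rad), for 0.2 s.
At the end, for the whole second after the job is handed in: The red ball's centre is within 8 mm of the green stud's centre seen from above and the wheel is at rest; the clamp lever is at 1.3 rad or more (of 1.4); the blue chuck disc still sits in the hub; the weight and both collets stand upright within 15 mm of where they started (all of step 1 and value of joint clamp above 1.3 rad and distance between chuck_centre and wheel_axis below 0.025 m and angle between each of weight_centre, collet_a_centre, collet_b_centre's own z axis and vertical below 0.15 rad and distance of each of weight_centre, collet_a_centre, collet_b_centre from where it was at the start of the episode below 0.015 m); the robot touches nothing.
It fails at once if the blue chuck disc is lifted or knocked out of the hub (height (world z) of chuck_centre above 0.09 m or horizontal distance between chuck_centre and wheel_axis above 0.01 m).
It fails at once if the wheel is gripped or forced (over 25 N between fingers and wheel) (contact force between the fingers and wheel above 25 N).
It fails at once if the clamp lever is gripped or forced (over 40 N between fingers and lever) (contact force between the fingers and clamp above 40 N).
It fails at once if a bystander is pushed more than 15 mm or lifted (distance of any of weight_centre, collet_a_centre, collet_b_centre from where it was at the start of the episode above 0.015 m).
It also fails if it takes over 64 s, if anything falls off the work surface, if the arm or the gripper's body presses on something with over 40 N, if the wrist force passes 120 N, or if a joint passes its speed limit or range.

## Robot

A 6-joint arm with a two-finger parallel gripper is mounted at the origin on a cart in front of the work surface, level with it; the furniture and walls round the work are solid. World frame = base frame: x ahead of the robot, y to its left, z up, the work surface at z = 0. Lengths are in m, angles in rad, forces in N, time in s.
With the tool pointing down it reaches from about 0.4 to 0.825 m from the base axis. Payload 7 kg.
Tool frame: the origin (TCP) lies midway between the tips of the shut fingers; the grasp point (between the pads) lies 19 mm behind it; z points along the fingers, x is the direction in which the jaws open and shut, and the axes are right-handed (so a half turn about z gives the same grasp; the last joint's range is limited). The gripper opens to 85 mm and grips with 20 to 120 N. Pads are 22 mm wide; open, the fingers measure 114 mm over their backs; the gripper's body (76 mm by 85 mm) begins 54 mm behind the grasp point. The pads swing forward as they close: fully open they stand 13 mm farther back than shut.
Start: joints at [-0.859, 0.359, 0.012, 0, -1.224, -0.288], TCP at [0.278, -0.615, 0.231] pointing down, gripper open.
Joint ranges: [-3.07, 3.07], [-1.43, 2.12], [-1.02, 1.25], [-3.03, 1.67], [-3.05, -0], [-3.03, 3.03]. Speed limits (rad/s): [2.39, 2.39, 3.01, 3.14, 3.14, 3.14].

## Interface

Orientations are given as a unit quaternion [x, y, z, w].
In Python, from rig import ctrl gives the robot as it stands.
- The arm moves only by the tool jog_arm, never from a script. Its argument "commands" is a list of rows, each an object with "slide": the shift along the tool's x, y, z scaled (see below), a list of three; "rotation": the turn, a rotation vector about the tool's x, y, z scaled (see below), a list of three. In form: [{"slide": [tx, ty, tz], "rotation": [ax, ay, az]}, ...]. A call has 1 to 12 rows; each row shifts and turns the commanded pose from where the row before left it, along the tool's axes as they then stand; what a row does not reach is not made up. The controller multiplies each number of a shift by 120 mm and each number of a turn by 4 degrees. A row lasts 1/10 s, in which the tool goes at most 50 mm and 8.59 degrees, less where a joint would pass 70% of its speed; a pose out of reach is approached as far as the arm can. A call with a number of a shift or a turn outside -1 to 1 is refused whole. A call with a gripper value outside its range is refused whole. "hand" is the finger opening in mm, from 0 to 85.4, set as the call begins (left out, the last holds). The fingers move at their own pace and stop on an object; "squeeze" is the grip in N (left out, the last holds). Time passes only in rows, so rows that do not move let the fingers close. It gives the time, the measured TCP pose, the force and the opening at its end, in the units of the state.
- ctrl.get_state(): the state, without advancing time (a new reading comes with each control period).
- ctrl.get_image(name): name is "scene" or "top"; returns a dict with "img" (400x640x3 uint8, red, green, blue), "range_z" (400x640 float32, m along the optical axis (not along the pixel's ray), 0 where there is no reading), "vfov" (degrees; the focal length in pixels is half the picture's height over the tangent of half this angle, whatever the lens; pixels are square), "cx", "cy" (the principal point, pixels), "pose" (4x4, takes a point from camera to world coordinates). Camera axes: x right, y down, z forward; pixel columns grow to the right and rows downward; lengths in m; the calibration is good to about 2 mm. A picture is of the moment at which its call begins.
- ctrl.job_done(): hands the job in, once; it reports no verdict.
Trained networks look in a picture, given as the dict that the camera call returned (one of the last four; its "shot" number tells which), for a name from the list of things; names that differ only in an ending like _2 or _b are one class to them, and where a whole thing is asked for, a point or a joint stands for the part that bears it (a point fixed in the world has none). Each returns a list of dicts, best first, with "score" (0 to 1); they miss things now and then, are a little off and sometimes report something else, mostly with a low value. They report only what shows in the picture. A call takes as long as a camera call.
- ctrl.spot_in(picture, label): "position" ([x, y, z] in m, in world coordinates, good to about 4 mm: the middle of the surface that is visible of it).
- ctrl.regions_of(picture, label): "mask" (400x640 bool, what is visible of it).
The state is a dict: "clock": time; "joint_pos": joint angles; "dq": joint speeds; "tau": joint torques, N m; "tcp_pos": TCP position; "eef_rot": TCP orientation; "wrist_force": force on the tool from outside, world axes, zero at the start; "moment": the same for the moment, N m; "width": opening from 0.0 (shut) to 1.0 (fully open).
Only numpy, scipy, OpenCV 4.12 (cv2) and the standard library are available. Lean on these libraries where they do the work, as an engineer would, in place of code of your own. Each camera call takes 0.05 s, during which the arm holds its last target.

## Working session

There is one attempt and no reset: what is moved stays moved. The work goes in short steps, Python scripts to look and compute and a tool call to move; the robot and the scene stay as the last step left them, time stands still between calls to the robot, and variables do not carry over. Pictures are saved under pics/ and viewed, and the job is handed in when it is done.

Besides the shell and the picture viewer there is one more tool, called after "Emit:" as name(argument=value, ...), one argument or row to a line, values as JSON. jog_arm: Moves the arm, as the interface text tells. Its arguments: {"type":"object","properties":{"commands":{"type":"array","items":{"type":"object","properties":{"slide":{"type":"array","items":{"type":"number"}},"rotation":{"type":"array","items":{"type":"number"}}}}},"hand":{"type":"number"},"squeeze":{"type":"number"}},"required":["commands"]}

```bash
ls; mkdir -p pics; cat > h.py <<'E'
import numpy as np, cv2
from rig import ctrl
def save(im,n): cv2.imwrite('pics/'+n+'.png',cv2.cvtColor(im['img'],cv2.COLOR_RGB2BGR))
def cam(im):
    f=200/np.tan(np.radians(im['vfov'])/2); return f,im['cx'],im['cy'],np.array(im['pose'])
def pts(im,m):
    f,cx,cy,T=cam(im); v,u=np.nonzero(m&(im['range_z']>0)); z=im['range_z'][v,u]
    return (T@np.stack([(u-cx)/f*z,(v-cy)/f*z,z,np.ones_like(z)]))[:3].T
E
python3 - <<'E'
from h import *
print(ctrl.get_state())
for n in ['top','scene']:
    im=ctrl.get_image(n); save(im,n+'0'); print(n,im['pose'],im['vfov'])
    for l in ['indexer','red_ball','green_mark','wheel_axis','clamp_pivot','clamp_knob','chuck_centre','weight_centre','collet_a_centre','collet_b_centre']:
        print(l,[(np.round(d['position'],4).tolist(),round(d['score'],2)) for d in ctrl.spot_in(im,l)][:3])
E
```

```text
pics
{'clock': 0.0, 'joint_pos': array([-8.58910464e-01,  3.59416993e-01,  1.10531076e-02, -3.69744671e-04,
       -1.22410647e+00, -2.88102995e-01]), 'dq': array([-0.0005463 ,  0.00027075,  0.00120587, -0.00103643,  0.00057784,
       -0.00140971]), 'tau': array([ 1.73580876e-03, -5.83319807e+01,  2.93429589e+01,  6.93686843e+00,
       -6.01535445e-03, -2.93691919e-06]), 'tcp_pos': array([ 0.27734783, -0.6148504 ,  0.23033818]), 'eef_rot': array([ 5.42633733e-01,  8.39968988e-01,  4.02445495e-04, -7.54215542e-04]), 'wrist_force': array([0.26479988, 0.20184077, 0.85569435]), 'moment': array([-0.03910578,  0.01196505, -0.04258881]), 'width': 0.9967071117929407}
top [[-0.00377919 -0.98752428  0.15742146  0.42550548]
 [-0.99991439  0.00570384  0.01177616  0.0237244 ]
 [-0.01252715 -0.15736348 -0.98746129  1.08438368]
 [ 0.          0.          0.          1.        ]] 49.05952273882608
indexer [([0.5407, -0.0422, 0.0125], 0.86)]
red_ball [([0.5397, -0.0033, 0.0698], 0.82), ([0.4817, 0.0584, 0.0219], 0.66)]
green_mark [([0.4888, 0.0571, 0.0256], 0.41)]
wheel_axis [([0.535, -0.0428, 0.01
[... 478 characters left out ...]
2335]
 [-0.01482424 -0.81881164 -0.57387084  0.69815163]
 [ 0.          0.          0.          1.        ]] 51.04112328878531
indexer [([0.5237, 0.0027, 0.0121], 0.73)]
red_ball [([0.5319, 0.0014, 0.0662], 0.77)]
green_mark []
wheel_axis [([0.5246, -0.0006, 0.0134], 0.76)]
clamp_pivot [([0.5253, 0.0003, 0.0165], 0.66), ([0.5249, -0.2, 0.0378], 0.65)]
clamp_knob [([0.526, -0.2011, 0.0352], 0.53), ([0.624, 0.1346, 0.0186], 0.16)]
chuck_centre [([0.4671, 0.1568, 0.0201], 0.73), ([0.536, -0.0097, 0.0815], 0.49), ([0.534, 0.0053, 0.0685], 0.16)]
weight_centre [([0.626, -0.1514, 0.0295], 0.56)]
collet_a_centre []
collet_b_centre [([0.4641, 0.1577, 0.0184], 0.58), ([0.5229, 0.0032, 0.0121], 0.35)]
```

View pics/top0.png

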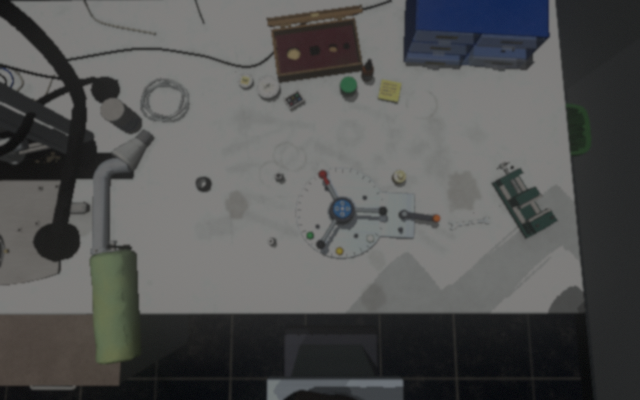

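View pics/scene0.png

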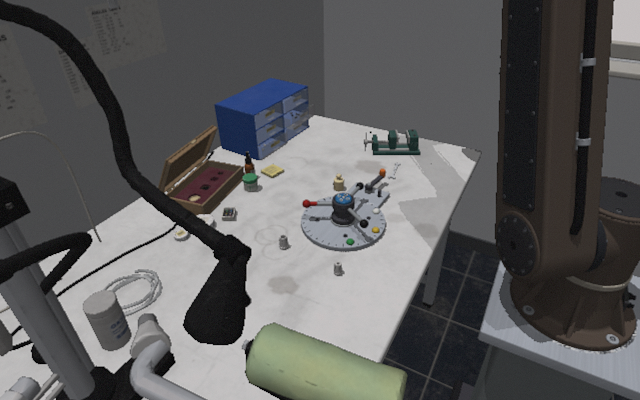

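```bash
python3 - <<'E'
from h import *
im=ctrl.get_image('top'); im2=ctrl.get_image('scene')
c=im['img'][150:280,250:460]; c=cv2.convertScaleAbs(c,alpha=1.7); cv2.imwrite('pics/topz.png',cv2.cvtColor(cv2.resize(c,None,fx=3.8,fy=3.8,interpolation=cv2.INTER_CUBIC),cv2.COLOR_RGB2BGR))
c=im2['img'][150:290,250:430]; cv2.imwrite('pics/scz.png',cv2.cvtColor(cv2.resize(c,None,fx=4,fy=4,interpolation=cv2.INTER_CUBIC),cv2.COLOR_RGB2BGR))
def atz(im,u,v,z):
    f,cx,cy,T=cam(im); d=T[:3,:3]@np.array([(u-cx)/f,(v-cy)/f,1]); o=T[:3,3]; return o+d*(z-o[2])/d[2]
roi=np.zeros((400,640),bool); roi[150:280,250:460]=1
for nm,I,r in (('top',im,roi),('scene',im2,None)):
    hsv=cv2.cvtColor(I['img'],cv2.COLOR_RGB2HSV).astype(int); H,S,V=hsv[...,0],hsv[...,1],hsv[...,2]
    if r is None:
        r=np.zeros((400,640),bool); r[150:290,250:430]=1
    for n,lo,hi,z in (('red',0,3,.065),('redw',172,180,.065),('orange',6,14,.052),('yellow',18,30,.024),('green',45,80,.024),('blue',98,115,.086)):
        m=r&(H>=lo)&(H<=hi)&(S>120)&(V>40)
        k,lab,st,ce=cv2.connectedComponentsWithStats(m.astype(np.uint8))
        for i in range(1,k):
            if st[i,4]>=8: p=pts(I,lab==i); print(nm,n,st[i,4],ce[i].round(1),'atz',atz(I,*ce[i],z).round(4),'pts',p.mean(0).round(4) if len(p) else None)
E
```

```text
top red 28 [323.4 176. ] atz [0.6213 0.0224 0.065 ] pts [0.6196 0.0224 0.0737]
top orange 30 [435.7 218. ] atz [ 0.5216 -0.2413  0.052 ] pts [ 0.5215 -0.2412  0.0524]
top yellow 24 [339.  250.7] atz [ 0.4468 -0.0139  0.024 ] pts [ 0.4468 -0.0139  0.024 ]
top blue 16 [337.4 203.5] atz [ 0.5529 -0.0094  0.086 ] pts [ 0.5529 -0.0094  0.0859]
top blue 19 [346.5 203.8] atz [ 0.552  -0.0302  0.086 ] pts [ 0.5521 -0.0303  0.0851]
top blue 16 [336.6 212.8] atz [ 0.5314 -0.0073  0.086 ] pts [ 0.5314 -0.0073  0.086 ]
top blue 17 [346.6 213. ] atz [ 0.5309 -0.0302  0.086 ] pts [ 0.5309 -0.0302  0.086 ]
scene red 60 [308.6 203. ] atz [0.6203 0.0231 0.065 ] pts [0.6175 0.0275 0.0688]
scene orange 17 [251.  166.3] atz [ 0.8784 -0.0753  0.052 ] pts [ 0.8863 -0.0847  0.0449]
scene orange 33 [382.1 172.2] atz [ 0.5163 -0.2252  0.052 ] pts [ 0.5203 -0.2363  0.0448]
scene yellow 31 [375.1 229.7] atz [ 0.444  -0.0042  0.024 ] pts [ 0.4456 -0.0086  0.0201]
scene green 36 [252.4 177.6] atz [ 0.8659 -0.0603  0.024 ] pts [ 0.8488 -0.04    0.0404]
scene green 32 [349.7 241.4] atz [0.4813 0.0659 0.024 ] pts [0.4829 0.0624 0.0207]
scene blue 73 [253.9 154.1] atz [ 0.8757 -0.0925  0.086 ] pts [ 0.9539 -0.1871  0.019 ]
scene blue 88 [342.9 199.4] atz [ 0.5361 -0.0058  0.086 ] pts [ 0.5384 -0.0102  0.0824]
```

View pics/topz.png

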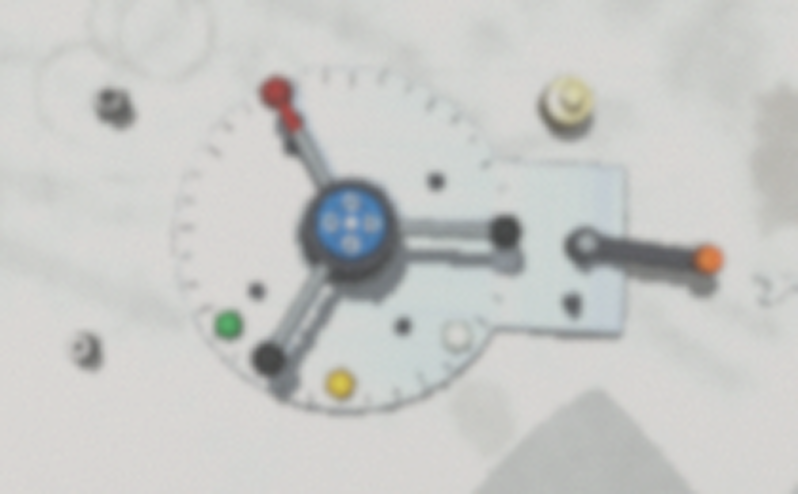

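View pics/scz.png

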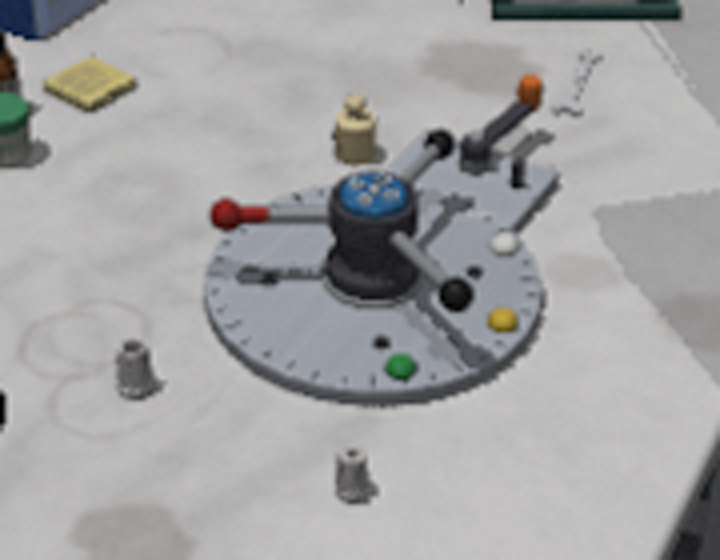

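```bash
cat >> h.py <<'E'
def atz(im,u,v,z):
    f,cx,cy,T=cam(im); d=T[:3,:3]@np.array([(u-cx)/f,(v-cy)/f,1]); o=T[:3,3]; return o+d*(z-o[2])/d[2]
def zp(u,v): return 250+(u+.5)/3.8-.5,150+(v+.5)/3.8-.5
def tool():
    from scipy.spatial.transform import Rotation as R
    s=ctrl.get_state(); r=R.from_quat(s['eef_rot']).as_matrix()
    print('t',round(s['clock'],2),'tcp',s['tcp_pos'].round(4),'xang',round(float(np.degrees(np.arctan2(r[1,0],r[0,0]))),2),'z',r[:,2].round(3),'F',s['wrist_force'].round(1),'w',round(s['width'],2)); return s,r
def goto(x,y,z=None):
    s,r=tool(); t=np.array([x,y,s['tcp_pos'][2] if z is None else z]); print('slide mm tool', (r.T@(t-s['tcp_pos'])*1000).round(1), 'units',(r.T@(t-s['tcp_pos'])/.12).round(3))
E
python3 - <<'E'
from h import *
im=ctrl.get_image('top')
for n,u,v,z in (('green',229,325,.024),('yellow',340,384,.024),('white',457,335,.024),('chuck',351,223,.086),('redball',276,91,.070),('blk1',505,231,.07),('blk2',268,359,.07),('pivot',584,245,.042),('knob',709,259,.052),('pintop',573,298,.036),('weight',567,103,.051),('earc1',623,165,.014),('earc2',620,333,.014)):
    print(n,atz(im,*zp(u,v),z).round(4))
ax=np.array([.542,-.0193])
E
```

```text
green [0.4842 0.0558 0.024 ]
yellow [ 0.4469 -0.0142  0.024 ]
white [ 0.4773 -0.0886  0.024 ]
chuck [ 0.5417 -0.0197  0.086 ]
redball [0.6262 0.0251 0.07  ]
blk1 [ 0.5382 -0.1144  0.07  ]
blk2 [0.4611 0.0308 0.07  ]
pivot [ 0.5322 -0.1674  0.042 ]
knob [ 0.5221 -0.2425  0.052 ]
pintop [ 0.4995 -0.1605  0.036 ]
weight [ 0.6211 -0.1582  0.051 ]
earc1 [ 0.587  -0.1995  0.014 ]
earc2 [ 0.4786 -0.1935  0.014 ]
```

Emit:
jog_arm(
  commands=[
    {"slide": [0.21,0.285,0]},
    {"slide": [0.21,0.285,0]},
    {"slide": [0.21,0.285,0]},
    {"slide": [0.21,0.285,0]},
    {"slide": [0.21,0.285,0]},
    {"slide": [0.21,0.285,0]},
    {"slide": [0.21,0.285,0]},
    {"slide": [0.21,0.285,0]},
    {"slide": [0.21,0.285,0]},
    {"slide": [0.21,0.285,0]},
    {"slide": [0.21,0.285,0]},
    {"slide": [0.21,0.285,0]},
  ],
  hand=0,
  squeeze=20,
)

```text
schema error: expected keys slide, rotation
```

Emit:
jog_arm(
  commands=[
    {"slide": [0.21,0.285,0]},
    {"slide": [0.21,0.285,0]},
    {"slide": [0.21,0.285,0]},
    {"slide": [0.0,0.0,0],"rotation": [0,0,-0.9]},
    {"slide": [0,0,0]},
  ],
)

```text
schema error: expected keys slide, rotation
```

```bash
python3 - <<'E'
from h import *
goto(.6107,-.0214,.12)
E
```

```text
t 1.25 tcp [ 0.2775 -0.6153  0.2313] xang 114.28 z [ 0.  0. -1.] F [-0.1  0.  -0.5] w 1.0
slide mm tool [404.4 547.9 111.3] units [3.37  4.566 0.928]
```

Emit:
jog_arm(
  commands=[
    {"slide": [0.21,0.285,0],"rotation": [0,0,0]},
    {"slide": [0.21,0.285,0],"rotation": [0,0,0]},
    {"slide": [0.21,0.285,0],"rotation": [0,0,0]},
    {"slide": [0.21,0.285,0],"rotation": [0,0,0]},
    {"slide": [0.21,0.285,0],"rotation": [0,0,0]},
    {"slide": [0.21,0.285,0],"rotation": [0,0,0]},
    {"slide": [0.21,0.285,0],"rotation": [0,0,0]},
    {"slide": [0.21,0.285,0],"rotation": [0,0,0]},
    {"slide": [0.21,0.285,0],"rotation": [0,0,0]},
    {"slide": [0.21,0.285,0],"rotation": [0,0,0]},
    {"slide": [0.21,0.285,0],"rotation": [0,0,0]},
    {"slide": [0.21,0.285,0],"rotation": [0,0,0]},
  ],
  hand=0,
  squeeze=20,
)

```text
clock: 2.45
tcp_pos: [0.528, -0.1692, 0.2317]
eef_rot: [0.542, 0.84, 0.0, 0.0]
wrist_force: [1.2, -1.1, 0.2]
width: -0.002
```

Emit:
jog_arm(
  commands=[
    {"slide": [0.21,0.285,0],"rotation": [0,0,0]},
    {"slide": [0.21,0.285,0],"rotation": [0,0,0]},
    {"slide": [0.21,0.285,0],"rotation": [0,0,0]},
    {"slide": [0.21,0.285,0],"rotation": [0,0,-0.9]},
    {"slide": [0,0,0],"rotation": [0,0,0]},
    {"slide": [0,0,0],"rotation": [0,0,0]},
  ],
)

```text
clock: 3.05
tcp_pos: [0.6107, -0.0217, 0.2308]
eef_rot: [0.515, 0.857, -0.0, -0.0]
wrist_force: [0.3, -0.4, -0.2]
width: 0.0
```

```bash
python3 - <<'E'
from h import *
goto(.6107,-.0214,.04)
im=ctrl.get_image('scene'); save(im,'s1')
E
```

```text
t 3.05 tcp [ 0.6107 -0.0217  0.2308] xang 117.97 z [-0.001 -0.    -1.   ] F [ 0.3 -0.4 -0.2] w 0.0
slide mm tool [  0.3   0.3 190.8] units [0.002 0.003 1.59 ]
```

View pics/s1.png

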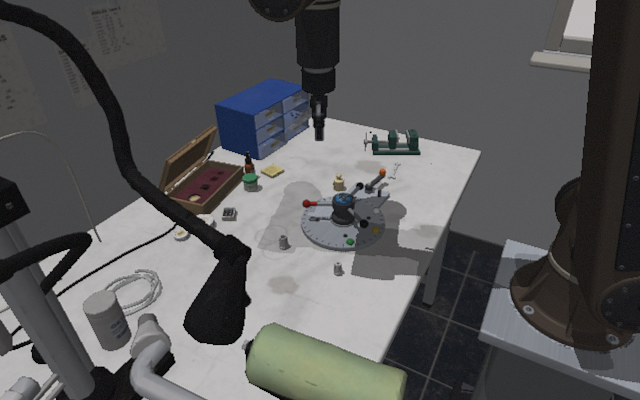

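The gripper (shut, at pixel (319,120)) hangs over the far side of the wheel, and nothing is in the way. I'm going down behind the red spoke.

Emit:
jog_arm(
  commands=[
    {"slide": [0,0,0.25],"rotation": [0,0,0]},
    {"slide": [0,0,0.25],"rotation": [0,0,0]},
    {"slide": [0,0,0.25],"rotation": [0,0,0]},
    {"slide": [0,0,0.25],"rotation": [0,0,0]},
    {"slide": [0,0,0.2],"rotation": [0,0,0]},
    {"slide": [0,0,0.15],"rotation": [0,0,0]},
    {"slide": [0,0,0.1],"rotation": [0,0,0]},
    {"slide": [0,0,0.1],"rotation": [0,0,0]},
    {"slide": [0,0,0],"rotation": [0,0,0]},
    {"slide": [0,0,0],"rotation": [0,0,0]},
  ],
)

```text
clock: 4.1
tcp_pos: [0.6108, -0.0229, 0.0458]
eef_rot: [0.516, 0.857, 0.0, 0.0]
wrist_force: [-0.4, 0.0, 0.5]
width: -0.001
```

```bash
python3 - <<'E'
from h import *
tool()
im=ctrl.get_image('scene'); c=im['img'][100:290,230:470]; cv2.imwrite('pics/s2.png',cv2.cvtColor(cv2.resize(c,None,fx=3,fy=3,interpolation=cv2.INTER_CUBIC),cv2.COLOR_RGB2BGR))
E
```

```text
t 4.1 tcp [ 0.6108 -0.0229  0.0458] xang 117.87 z [ 0. -0. -1.] F [-0.4  0.   0.5] w -0.0
```

View pics/s2.png

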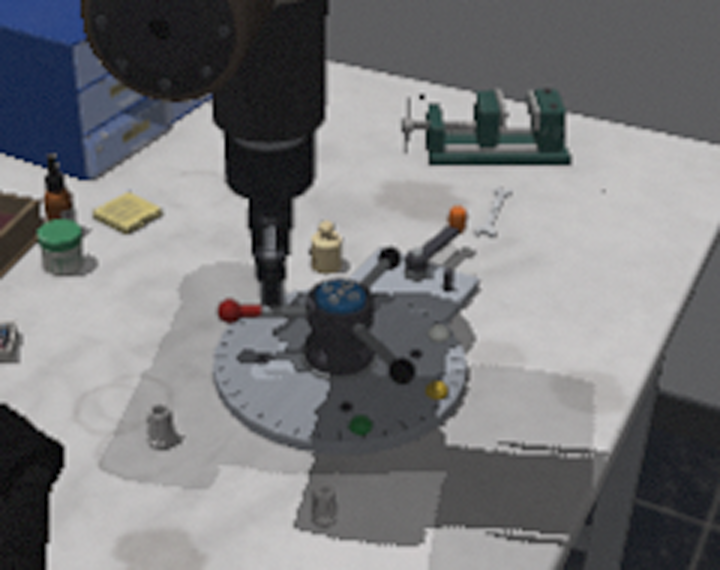

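Emit:
jog_arm(
  commands=[
    {"slide": [0.04,0,0],"rotation": [0,0,0]},
    {"slide": [0.03,0,0],"rotation": [0,0,0]},
    {"slide": [0.022,0.0068,0],"rotation": [0,0,-0.625]},
    {"slide": [0.022,0.0068,0],"rotation": [0,0,-0.625]},
    {"slide": [0.022,0.0068,0],"rotation": [0,0,-0.625]},
    {"slide": [0.022,0.0068,0],"rotation": [0,0,-0.625]},
    {"slide": [0.022,0.0068,0],"rotation": [0,0,-0.625]},
    {"slide": [0.022,0.0068,0],"rotation": [0,0,-0.625]},
    {"slide": [0.022,0.0068,0],"rotation": [0,0,-0.625]},
    {"slide": [0.022,0.0068,0],"rotation": [0,0,-0.625]},
    {"slide": [0,0,0],"rotation": [0,0,0]},
  ],
)

```text
clock: 5.25
tcp_pos: [0.5999, 0.0062, 0.046]
eef_rot: [0.359, 0.933, 0.001, 0.001]
wrist_force: [0.8, -0.2, 0.4]
width: -0.002
```

```bash
cat >> h.py <<'E'
AX=np.array([.5418,-.0195])
def wheel(name):
    s,r=tool(); d=s['tcp_pos'][:2]-AX; x=r[:2,0];y=r[:2,1]
    print('local t',(d@x*1000).round(1),'r',(d@y*1000).round(1))
    for c in ('top','scene'):
        I=ctrl.get_image(c); 
        hsv=cv2.cvtColor(I['img'],cv2.COLOR_RGB2HSV).astype(int); H,S,V=hsv[...,0],hsv[...,1],hsv[...,2]
        R=np.zeros((400,640),bool)
        if c=='top': R[140:280,270:400]=1
        else: R[150:290,270:410]=1
        for n,lo,hi,z in (('red',0,3,.065),('green',45,80,.024)):
            m=R&(((H>=lo)&(H<=hi))|((n=='red')&(H>176)))&(S>110)&(V>25)
            k,lab,st,ce=cv2.connectedComponentsWithStats(m.astype(np.uint8))
            for i in range(1,k):
                if st[i,4]>=6:
                    a=atz(I,*ce[i],z); e=a[:2]-AX; print(c,n,st[i,4],ce[i].round(1),a.round(4),'rad',(np.hypot(*e)*1000).round(1),'ang',np.degrees(np.arctan2(e[1],e[0])).round(1))
        c0=I['img'][140:280,240:450] if c=='top' else I['img'][100:290,230:470]
        cv2.imwrite(f'pics/{name}_{c}.png',cv2.cvtColor(cv2.resize(cv2.convertScaleAbs(c0,alpha=1.5),None,fx=3,fy=3,interpolation=cv2.INTER_CUBIC),cv2.COLOR_RGB2BGR))
E
python3 - <<'E'
from h import *
wheel('a')
E
```

```text
t 5.25 tcp [0.5999 0.0062 0.046 ] xang 137.96 z [ 0.002  0.    -1.   ] F [ 0.8 -0.2  0.4] w -0.0
local t -26.0 r 57.9
scene red 67 [309.2 207.8] [0.6085 0.04   0.065 ] rad 89.3 ang 41.7
scene green 32 [349.7 241.4] [0.4813 0.0659 0.024 ] rad 104.6 ang 125.3
```

View pics/a_scene.png

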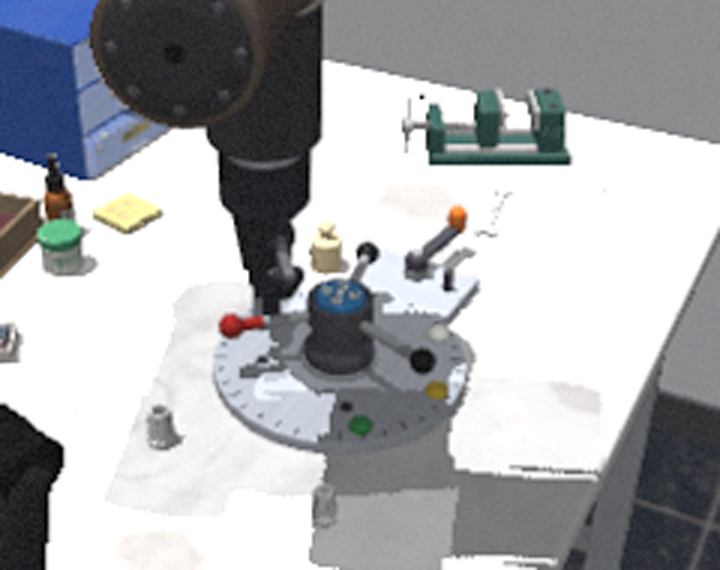

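View pics/a_top.png

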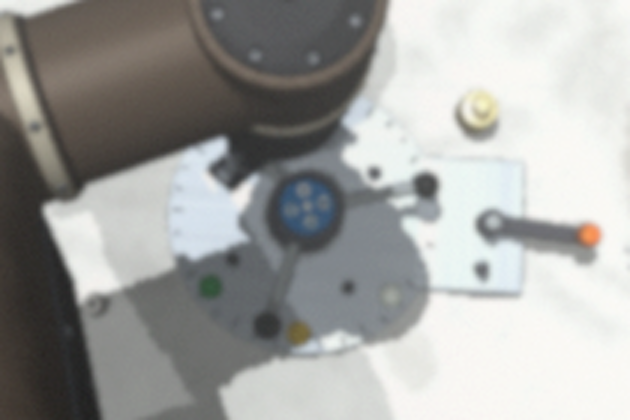

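The red spoke (ball at scene zoom (232,325)) is following the fingertip, and the red angle is about 42°. I'll continue round the arc.

Emit:
jog_arm(
  commands=[
    {"slide": [0.0213,0.0095,0],"rotation": [0,0,-0.625]},
    {"slide": [0.0213,0.0095,0],"rotation": [0,0,-0.625]},
    {"slide": [0.0213,0.0095,0],"rotation": [0,0,-0.625]},
    {"slide": [0.0213,0.0095,0],"rotation": [0,0,-0.625]},
    {"slide": [0.0213,0.0095,0],"rotation": [0,0,-0.625]},
    {"slide": [0.0213,0.0095,0],"rotation": [0,0,-0.625]},
    {"slide": [0.0213,0.0095,0],"rotation": [0,0,-0.625]},
    {"slide": [0.0213,0.0095,0],"rotation": [0,0,-0.625]},
    {"slide": [0.0213,0.0095,0],"rotation": [0,0,-0.625]},
    {"slide": [0.0213,0.0095,0],"rotation": [0,0,-0.625]},
    {"slide": [0.0213,0.0095,0],"rotation": [0,0,-0.625]},
    {"slide": [0.0213,0.0095,0],"rotation": [0,0,-0.625]},
  ],
)

```text
clock: 6.55
tcp_pos: [0.5792, 0.0316, 0.0456]
eef_rot: [0.105, 0.994, -0.0, 0.0]
wrist_force: [1.1, -2.1, 1.8]
width: 0.001
```

```bash
python3 - <<'E'
from h import *
wheel('b')
E
```

```text
t 6.55 tcp [0.5792 0.0316 0.0456] xang 167.92 z [ 0.001 -0.    -1.   ] F [ 1.1 -2.1  1.8] w 0.0
local t -25.9 r 57.8
scene red 76 [317.7 217.6] [0.5696 0.0656 0.065 ] rad 89.5 ang 71.9
scene green 32 [349.7 241.4] [0.4813 0.0659 0.024 ] rad 104.6 ang 125.3
```

View pics/b_scene.png

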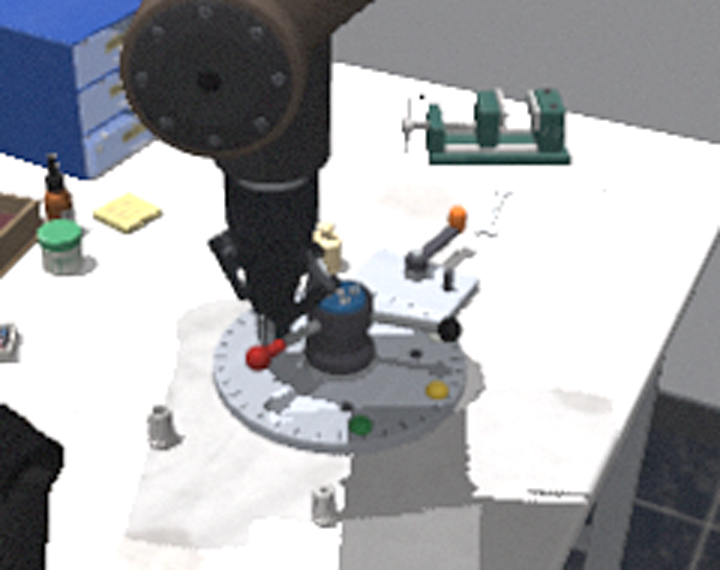

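View pics/b_top.png

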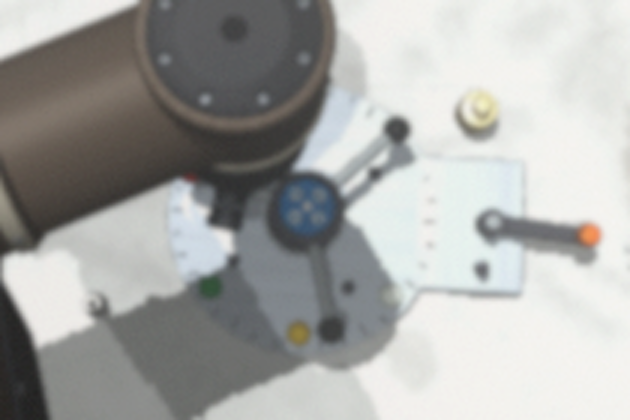

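```bash
python3 - <<'E'
from h import *
im=ctrl.get_image('top')
for u,v,k in ((397,128,-240),(331,328,-120)):
    e=atz(im,240+(u+.5)/3-.5,140+(v+.5)/3-.5,.07)[:2]-AX; print(np.hypot(*e),(np.degrees(np.arctan2(e[1],e[0]))-k)%360)
E
```

```text
0.09551401515567401 191.05540781796694
0.09389613174348346 311.08898077404933
```

The black balls in the top view give a red angle of 71.1°. The target is 126.9°, so 55.8° remain.

Emit:
jog_arm(
  commands=[
    {"slide": [0.0213,0.0095,0],"rotation": [0,0,-0.625]},
    {"slide": [0.0213,0.0095,0],"rotation": [0,0,-0.625]},
    {"slide": [0.0213,0.0095,0],"rotation": [0,0,-0.625]},
    {"slide": [0.0213,0.0095,0],"rotation": [0,0,-0.625]},
    {"slide": [0.0213,0.0095,0],"rotation": [0,0,-0.625]},
    {"slide": [0.0213,0.0095,0],"rotation": [0,0,-0.625]},
    {"slide": [0.0213,0.0095,0],"rotation": [0,0,-0.625]},
    {"slide": [0.0213,0.0095,0],"rotation": [0,0,-0.625]},
    {"slide": [0.0213,0.0095,0],"rotation": [0,0,-0.625]},
    {"slide": [0.0213,0.0095,0],"rotation": [0,0,-0.625]},
    {"slide": [0.0213,0.0095,0],"rotation": [0,0,-0.625]},
    {"slide": [0.0213,0.0095,0],"rotation": [0,0,-0.625]},
  ],
)

```text
clock: 7.9
tcp_pos: [0.5487, 0.0444, 0.0455]
eef_rot: [-0.155, 0.988, -0.0, 0.0]
wrist_force: [2.1, -0.5, 0.7]
width: 0.003
```

Emit:
jog_arm(
  commands=[
    {"slide": [0.0213,0.0095,0],"rotation": [0,0,-0.625]},
    {"slide": [0.0213,0.0095,0],"rotation": [0,0,-0.625]},
    {"slide": [0.0213,0.0095,0],"rotation": [0,0,-0.625]},
    {"slide": [0.0213,0.0095,0],"rotation": [0,0,-0.625]},
    {"slide": [0.0213,0.0095,0],"rotation": [0,0,-0.625]},
    {"slide": [0.0213,0.0095,0],"rotation": [0,0,-0.625]},
    {"slide": [0.0107,0.0048,0],"rotation": [0,0,-0.3125]},
    {"slide": [0.0107,0.0048,0],"rotation": [0,0,-0.3125]},
    {"slide": [0,0,0],"rotation": [0,0,0]},
  ],
)

```text
clock: 8.8
tcp_pos: [0.5289, 0.0439, 0.0454]
eef_rot: [-0.304, 0.953, 0.0, 0.0]
wrist_force: [1.4, -0.5, 1.4]
width: -0.0
```

```bash
python3 - <<'E'
from h import *
wheel('c')
E
```

```text
t 8.8 tcp [0.5289 0.0439 0.0454] xang -144.63 z [ 0.  0. -1.] F [ 1.4 -0.5  1.4] w -0.0
local t -26.2 r 59.2
top red 22 [305.5 230. ] [0.4939 0.0647 0.065 ] rad 96.9 ang 119.6
top green 8 [310.1 235.5] [0.4834 0.0552 0.024 ] rad 94.8 ang 128.0
scene red 78 [344.6 224.8] [0.4987 0.0602 0.065 ] rad 90.6 ang 118.4
scene green 31 [349.5 241.4] [0.4815 0.0661 0.024 ] rad 104.7 ang 125.2
```

View pics/c_scene.png

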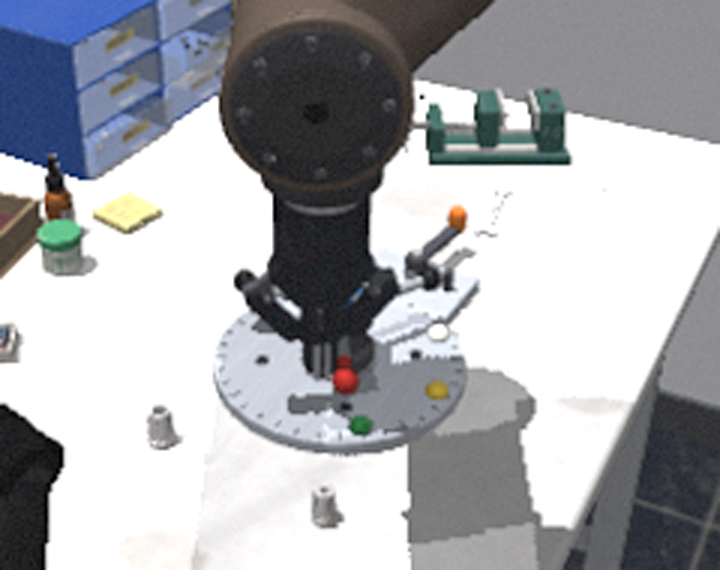

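View pics/c_top.png

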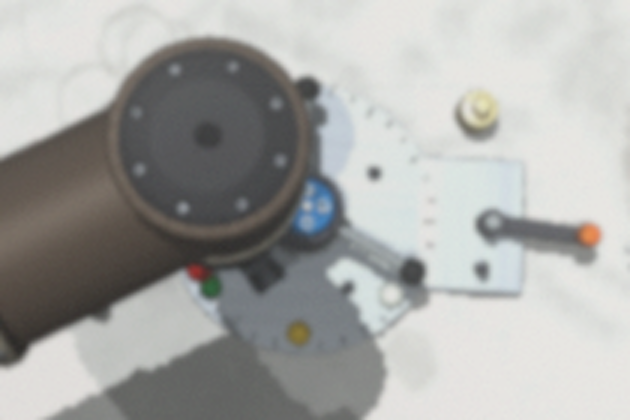

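```bash
python3 - <<'E'
from h import *
im=ctrl.get_image('top')
for u,v,k in ((413,270,120),(308,90,240)):
    e=atz(im,240+(u+.5)/3-.5,140+(v+.5)/3-.5,.07)[:2]-AX; print(np.hypot(*e),(np.degrees(np.arctan2(e[1],e[0]))-k)%360)
E
```

```text
0.09488423573800472 119.47449415012937
0.09354128511977937 118.26559231071701
```

Emit:
jog_arm(
  commands=[
    {"slide": [0.0086,0.0038,0],"rotation": [0,0,-0.25]},
    {"slide": [0.0086,0.0038,0],"rotation": [0,0,-0.25]},
    {"slide": [0.0086,0.0038,0],"rotation": [0,0,-0.25]},
    {"slide": [0.0086,0.0038,0],"rotation": [0,0,-0.25]},
    {"slide": [0.0086,0.0038,0],"rotation": [0,0,-0.25]},
    {"slide": [0.0086,0.0038,0],"rotation": [0,0,-0.25]},
    {"slide": [0.0086,0.0038,0],"rotation": [0,0,-0.25]},
    {"slide": [0.0086,0.0038,0],"rotation": [0,0,-0.25]},
    {"slide": [0,0,0],"rotation": [0,0,0]},
    {"slide": [0,0,0],"rotation": [0,0,0]},
  ],
)

```text
clock: 9.95
tcp_pos: [0.5198, 0.0415, 0.0452]
eef_rot: [-0.369, 0.929, 0.0, -0.0]
wrist_force: [0.4, -0.6, 1.5]
width: -0.002
```

```bash
python3 - <<'E'
from h import *
wheel('d')
E
```

```text
t 9.95 tcp [0.5198 0.0415 0.0452] xang -136.63 z [-0. -0. -1.] F [ 0.4 -0.6  1.5] w -0.0
local t -25.9 r 59.4
top red 16 [308.7 235.3] [0.4816 0.0573 0.065 ] rad 97.6 ang 128.1
scene red 79 [350.  224.6] [0.4877 0.0533 0.065 ] rad 90.7 ang 126.6
scene green 32 [349.6 241.4] [0.4815 0.0659 0.024 ] rad 104.5 ang 125.2
```

View pics/d_top.png

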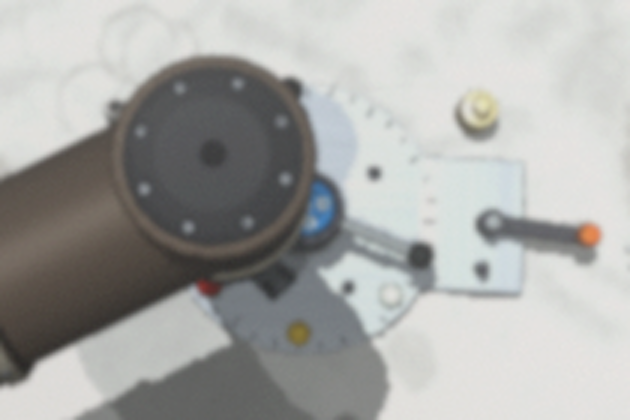

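Red is now at about 126.6° against 126.9°. I'll back off the way I came, rise, and check.

Emit:
jog_arm(
  commands=[
    {"slide": [-0.05,0,0],"rotation": [0,0,0]},
    {"slide": [-0.06,0,0],"rotation": [0,0,0]},
    {"slide": [-0.03,0,0],"rotation": [0,0,0]},
    {"slide": [0,0,-0.2],"rotation": [0,0,0]},
    {"slide": [0,0,-0.3],"rotation": [0,0,0]},
    {"slide": [0,0,-0.3],"rotation": [0,0,0]},
    {"slide": [0,0,-0.3],"rotation": [0,0,0]},
    {"slide": [0,0,0],"rotation": [0,0,0]},
    {"slide": [0,0,0],"rotation": [0,0,0]},
  ],
)

```text
clock: 10.95
tcp_pos: [0.5326, 0.0535, 0.178]
eef_rot: [-0.37, 0.929, 0.0, 0.001]
wrist_force: [-0.2, 0.1, -0.7]
width: 0.005
```

```bash
python3 - <<'E'
from h import *
wheel('e')
# clamp start pose: pivot P, lever dir 262.3deg
P=np.array([.5322,-.1674]); th=np.radians(262.3); d=np.array([np.cos(th),np.sin(th)]); tn=np.array([np.sin(th),-np.cos(th)]) # cw tangent
t=P+.048*d-.040*tn; print('start',t,'tang ang',np.degrees(np.arctan2(tn[1],tn[0])))
goto(*t)
E
```

```text
t 10.95 tcp [0.5326 0.0535 0.178 ] xang -136.63 z [ 0.001  0.001 -1.   ] F [-0.2  0.1 -0.7] w 0.01
local t -43.4 r 59.4
top red 50 [310.8 232.8] [0.4873 0.0523 0.065 ] rad 90.2 ang 127.2
scene red 75 [350.  224.7] [0.4874 0.0535 0.065 ] rad 91.0 ang 126.7
scene green 30 [349.5 241.5] [0.4815 0.0664 0.024 ] rad 104.9 ang 125.1
start [ 0.56540799 -0.22032664] tang ang 172.3
t 11.05 tcp [0.5317 0.0531 0.1763] xang -136.63 z [-0.002 -0.    -1.   ] F [-0.3 -0.7  0.4] w 0.0
slide mm tool [ 163.2 -221.9    0. ] units [ 1.36  -1.849  0.   ]
```

View pics/e_scene.png

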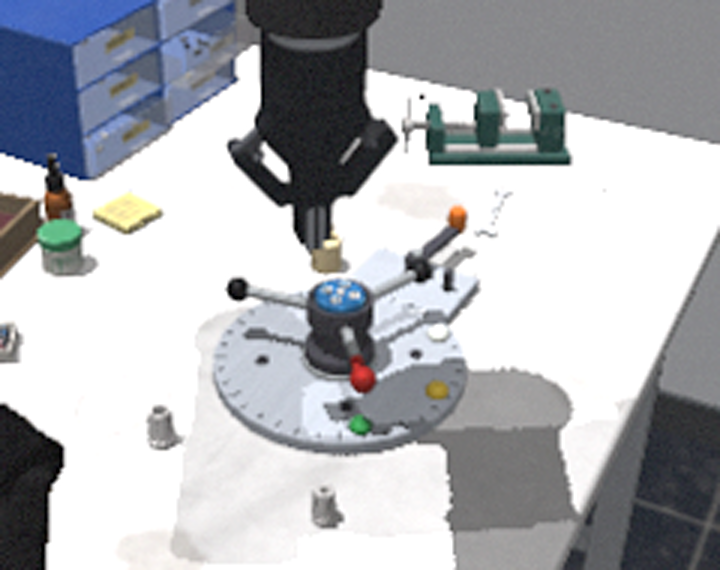

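View pics/e_top.png

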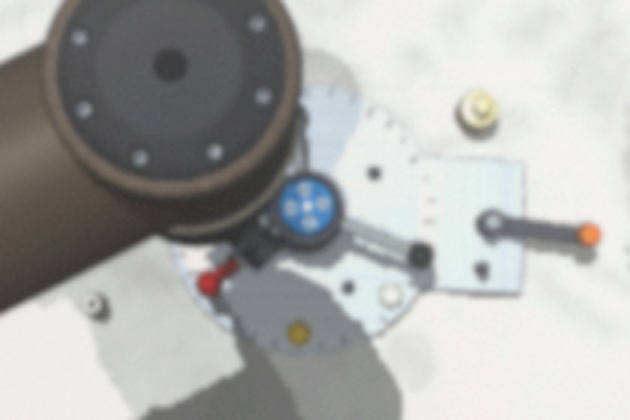

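The red ball (top zoom (209,284)) covers the green stud, at 127.0° measured against 126.9°, and the chuck is still seated. Next is the clamp.

Emit:
jog_arm(
  commands=[
    {"slide": [0.194,-0.264,0],"rotation": [0,0,0]},
    {"slide": [0.194,-0.264,0],"rotation": [0,0,0]},
    {"slide": [0.194,-0.264,0],"rotation": [0,0,0]},
    {"slide": [0.194,-0.264,0],"rotation": [0,0,0]},
    {"slide": [0.194,-0.264,0],"rotation": [0,0,0]},
    {"slide": [0.194,-0.264,0],"rotation": [0,0,0]},
    {"slide": [0.194,-0.264,0],"rotation": [0,0,0.8]},
  ],
)

```text
clock: 11.75
tcp_pos: [0.5655, -0.2215, 0.1755]
eef_rot: [-0.343, 0.939, 0.001, -0.001]
wrist_force: [0.6, 1.1, 1.0]
width: 0.003
```

Emit:
jog_arm(
  commands=[
    {"slide": [0,0,0],"rotation": [0,0,1]},
    {"slide": [0,0,0],"rotation": [0,0,1]},
    {"slide": [0,0,0],"rotation": [0,0,1]},
    {"slide": [0,0,0],"rotation": [0,0,1]},
    {"slide": [0,0,0],"rotation": [0,0,1]},
    {"slide": [0,0,0],"rotation": [0,0,1]},
    {"slide": [0,0,0],"rotation": [0,0,1]},
    {"slide": [0,0,0],"rotation": [0,0,1]},
    {"slide": [0,0,0],"rotation": [0,0,1]},
    {"slide": [0,0,0],"rotation": [0,0,1]},
    {"slide": [0,0,0],"rotation": [0,0,1]},
    {"slide": [0,0,0],"rotation": [0,0,1]},
  ],
)

```text
clock: 12.95
tcp_pos: [0.5654, -0.2198, 0.1754]
eef_rot: [0.07, 0.998, 0.0, -0.002]
wrist_force: [-0.2, -0.4, -0.8]
width: -0.001
```

Emit:
jog_arm(
  commands=[
    {"slide": [0,0,0],"rotation": [0,0,0]},
    {"slide": [0,0,0],"rotation": [0,0,0]},
  ],
)

```text
clock: 13.15
tcp_pos: [0.5658, -0.2199, 0.1761]
eef_rot: [0.067, 0.998, 0.0, -0.001]
wrist_force: [-0.7, -0.4, -0.0]
width: -0.002
```

```bash
python3 - <<'E'
from h import *
goto(.5654,-.2203,.024)
wheel('f')
E
```

```text
t 13.15 tcp [ 0.5658 -0.2199  0.1761] xang 172.29 z [-0.002  0.    -1.   ] F [-0.7 -0.4 -0. ] w -0.0
slide mm tool [  0.   -0.4 152.1] units [ 0.    -0.004  1.268]
t 13.15 tcp [ 0.5658 -0.2199  0.1761] xang 172.29 z [-0.002  0.    -1.   ] F [-0.7 -0.4 -0. ] w -0.0
local t -50.6 r -195.4
top red 42 [310.7 233.1] [0.4866 0.0527 0.065 ] rad 90.9 ang 127.4
scene red 77 [350.  224.5] [0.4877 0.0531 0.065 ] rad 90.6 ang 126.7
scene green 31 [349.6 241.5] [0.4813 0.0662 0.024 ] rad 104.9 ang 125.2
```

View pics/f_top.png

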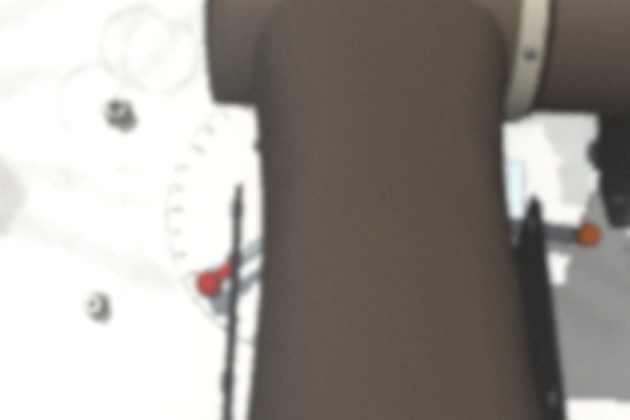

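View pics/f_scene.png

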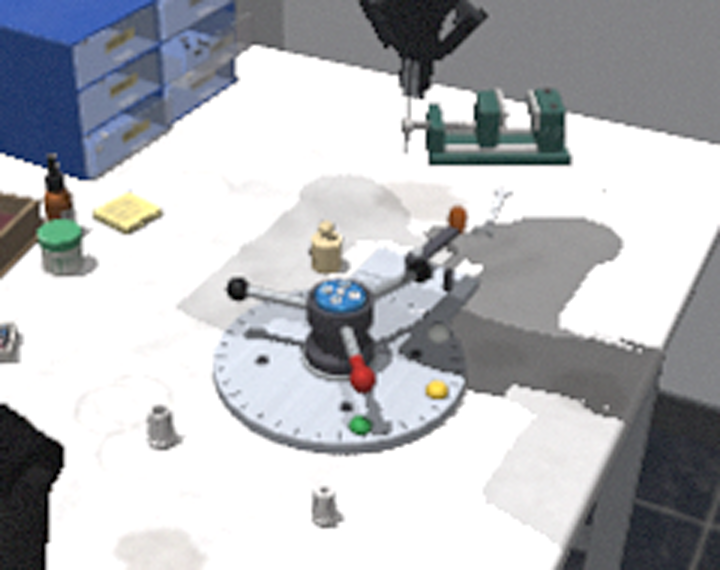

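Everything is unchanged, with the wheel at 127°, and the finger is clear on the far side of the lever. Going down.

Emit:
jog_arm(
  commands=[
    {"slide": [0,0,0.25],"rotation": [0,0,0]},
    {"slide": [0,0,0.25],"rotation": [0,0,0]},
    {"slide": [0,0,0.25],"rotation": [0,0,0]},
    {"slide": [0,0,0.2],"rotation": [0,0,0]},
    {"slide": [0,0,0.15],"rotation": [0,0,0]},
    {"slide": [0,0,0.1],"rotation": [0,0,0]},
    {"slide": [0,0,0.06],"rotation": [0,0,0]},
    {"slide": [0,0,0],"rotation": [0,0,0]},
    {"slide": [0,0,0],"rotation": [0,0,0]},
  ],
)

```text
clock: 14.15
tcp_pos: [0.5667, -0.2201, 0.0268]
eef_rot: [0.068, 0.998, -0.0, 0.0]
wrist_force: [-1.0, 0.2, 0.3]
width: 0.002
```

```bash
python3 - <<'E'
from h import *
wheel('g')
E
```

```text
t 14.15 tcp [ 0.5667 -0.2201  0.0268] xang 172.2 z [ 0.001 -0.    -1.   ] F [-1.   0.2  0.3] w 0.0
local t -51.9 r -195.4
top red 49 [311.2 232.6] [0.488  0.0515 0.065 ] rad 89.1 ang 127.2
scene red 78 [349.9 224.5] [0.4879 0.0529 0.065 ] rad 90.3 ang 126.6
scene green 31 [349.6 241.5] [0.4813 0.0662 0.024 ] rad 104.9 ang 125.2
```

View pics/g_scene.png

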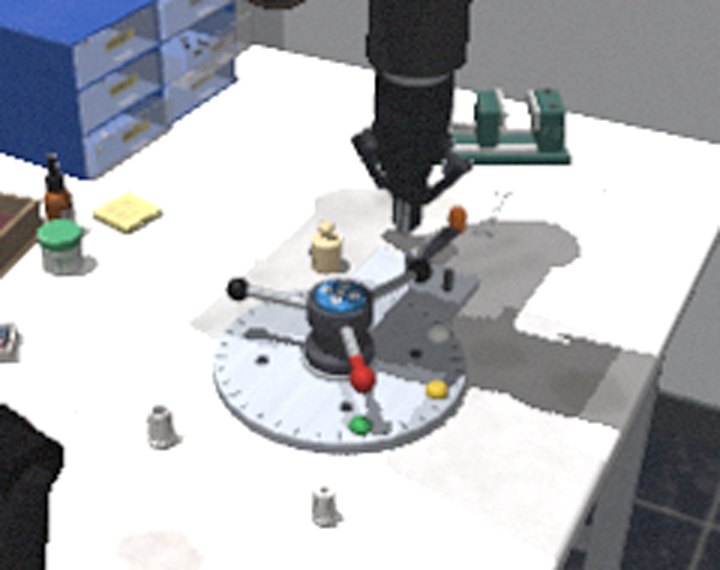

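Emit:
jog_arm(
  commands=[
    {"slide": [0.06,0,0.015],"rotation": [0,0,0]},
    {"slide": [0.055,0,0],"rotation": [0,0,0]},
    {"slide": [0.0177,-0.0094,0],"rotation": [0,0,0.625]},
    {"slide": [0.0177,-0.0094,0],"rotation": [0,0,0.625]},
    {"slide": [0.0177,-0.0094,0],"rotation": [0,0,0.625]},
    {"slide": [0.0177,-0.0094,0],"rotation": [0,0,0.625]},
    {"slide": [0.0177,-0.0094,0],"rotation": [0,0,0.625]},
    {"slide": [0.0177,-0.0094,0],"rotation": [0,0,0.625]},
    {"slide": [0.0177,-0.0094,0],"rotation": [0,0,0.625]},
    {"slide": [0.0177,-0.0094,0],"rotation": [0,0,0.625]},
    {"slide": [0,0,0],"rotation": [0,0,0]},
  ],
)

```text
clock: 15.35
tcp_pos: [0.5337, -0.2218, 0.0248]
eef_rot: [0.241, 0.971, 0.0, 0.001]
wrist_force: [1.5, -0.0, 0.6]
width: 0.0
```

```bash
cat >> h.py <<'E'
PV=np.array([.5322,-.1674])
def clampl(name):
    s,r=tool(); d=s['tcp_pos'][:2]-PV
    print('lever local t',(d@r[:2,0]*1000).round(1),'rho',(-d@r[:2,1]*1000).round(1),'tool turned',round(float(172.2-np.degrees(np.arctan2(r[1,0],r[0,0]))),1))
    for c in ('top','scene'):
        I=ctrl.get_image(c); hsv=cv2.cvtColor(I['img'],cv2.COLOR_RGB2HSV).astype(int); H,S,V=hsv[...,0],hsv[...,1],hsv[...,2]
        R=np.zeros((400,640),bool)
        if c=='top': R[180:300,380:460]=1
        else: R[150:290,360:430]=1
        m=R&(H>=4)&(H<=14)&(S>140)&(V>40)
        k,lab,st,ce=cv2.connectedComponentsWithStats(m.astype(np.uint8))
        for i in range(1,k):
            if st[i,4]>=8:
                a=atz(I,*ce[i],.052 if c=='top' else .045)[:2]; e=a-PV; print(c,st[i,4],ce[i].round(1),a.round(4),'rad',(np.hypot(*e)*1000).round(1),'clamp deg',((266.9-np.degrees(np.arctan2(e[1],e[0])))%360).round(1))
        c0=I['img'][140:280,240:450] if c=='top' else I['img'][100:290,230:470]
        cv2.imwrite(f'pics/{name}_{c}.png',cv2.cvtColor(cv2.resize(cv2.convertScaleAbs(c0,alpha=1.5),None,fx=3,fy=3,interpolation=cv2.INTER_CUBIC),cv2.COLOR_RGB2BGR))
E
python3 - <<'E'
from h import *
clampl('h')
E
```

```text
t 15.35 tcp [ 0.5337 -0.2218  0.0248] xang 152.15 z [ 0.001 -0.    -1.   ] F [ 1.5 -0.   0.6] w 0.0
lever local t -26.7 rho 47.4 tool turned 20.0
top 10 [434.8 226.7] [ 0.5011 -0.2382] rad 77.3 clamp deg 20.6
scene 32 [387.1 174.9] [ 0.5015 -0.2286] rad 68.5 clamp deg 23.6
```

View pics/h_scene.png

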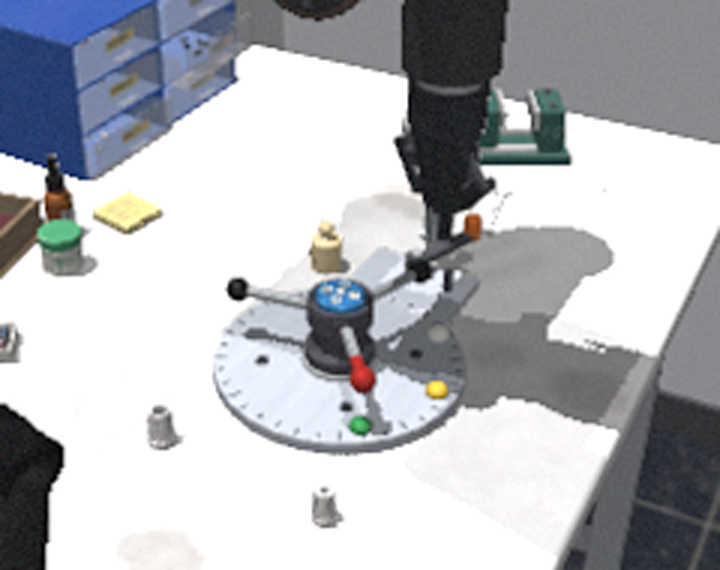

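The lever follows (knob at scene zoom (473,228), about 20°). Continuing.

Emit:
jog_arm(
  commands=[
    {"slide": [0.0177,-0.0094,0],"rotation": [0,0,0.625]},
    {"slide": [0.0177,-0.0094,0],"rotation": [0,0,0.625]},
    {"slide": [0.0177,-0.0094,0],"rotation": [0,0,0.625]},
    {"slide": [0.0177,-0.0094,0],"rotation": [0,0,0.625]},
    {"slide": [0.0177,-0.0094,0],"rotation": [0,0,0.625]},
    {"slide": [0.0177,-0.0094,0],"rotation": [0,0,0.625]},
    {"slide": [0.0177,-0.0094,0],"rotation": [0,0,0.625]},
    {"slide": [0.0177,-0.0094,0],"rotation": [0,0,0.625]},
    {"slide": [0.0177,-0.0094,0],"rotation": [0,0,0.625]},
    {"slide": [0.0177,-0.0094,0],"rotation": [0,0,0.625]},
    {"slide": [0.0177,-0.0094,0],"rotation": [0,0,0.625]},
    {"slide": [0.0177,-0.0094,0],"rotation": [0,0,0.625]},
  ],
)

```text
clock: 16.65
tcp_pos: [0.5066, -0.2153, 0.0247]
eef_rot: [0.484, 0.875, 0.0, 0.001]
wrist_force: [2.3, -0.1, 0.6]
width: -0.002
```

```bash
python3 - <<'E'
from h import *
clampl('i')
E
```

```text
t 16.65 tcp [ 0.5066 -0.2153  0.0247] xang 122.16 z [ 0.001 -0.    -1.   ] F [ 2.3 -0.1  0.6] w -0.0
lever local t -26.9 rho 47.1 tool turned 50.0
top 34 [424.6 237.7] [ 0.4756 -0.2133] rad 72.8 clamp deg 47.9
scene 40 [393.9 181.9] [ 0.4707 -0.2027] rad 70.9 clamp deg 57.1
```

View pics/i_scene.png

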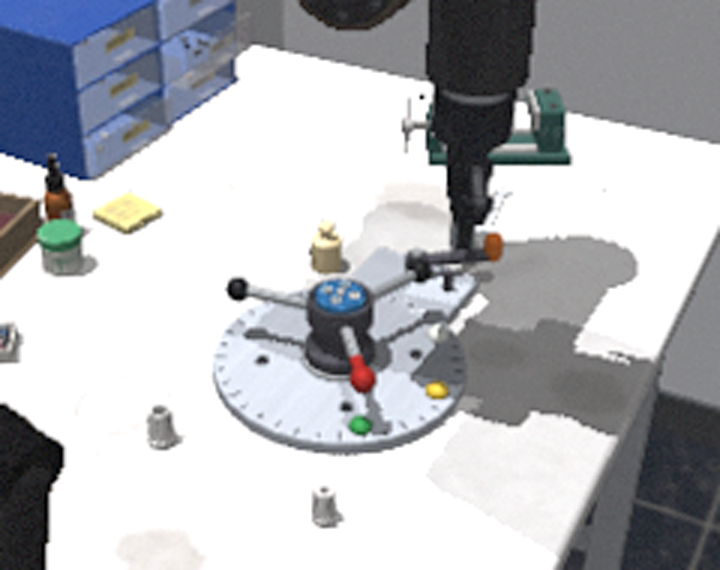

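View pics/i_top.png

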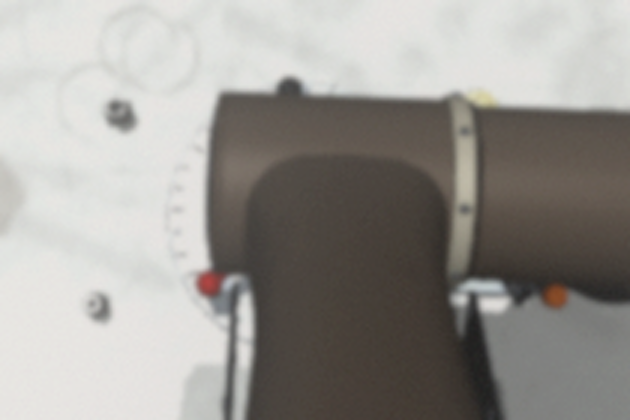

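Emit:
jog_arm(
  commands=[
    {"slide": [0.0177,-0.0094,0],"rotation": [0,0,0.625]},
    {"slide": [0.0177,-0.0094,0],"rotation": [0,0,0.625]},
    {"slide": [0.0177,-0.0094,0],"rotation": [0,0,0.625]},
    {"slide": [0.0177,-0.0094,0],"rotation": [0,0,0.625]},
    {"slide": [0.0177,-0.0094,0],"rotation": [0,0,0.625]},
    {"slide": [0.0177,-0.0094,0],"rotation": [0,0,0.625]},
    {"slide": [0.0177,-0.0094,0],"rotation": [0,0,0.625]},
    {"slide": [0.0177,-0.0094,0],"rotation": [0,0,0.625]},
    {"slide": [0.0177,-0.0094,0],"rotation": [0,0,0.625]},
    {"slide": [0.0089,-0.0047,0],"rotation": [0,0,0.3125]},
    {"slide": [0,0,0],"rotation": [0,0,0]},
  ],
)

```text
clock: 17.85
tcp_pos: [0.4887, -0.2005, 0.0244]
eef_rot: [0.653, 0.758, -0.0, 0.0]
wrist_force: [0.9, -0.4, 0.1]
width: 0.003
```

```bash
python3 - <<'E'
from h import *
clampl('j')
E
```

```text
t 17.85 tcp [ 0.4887 -0.2005  0.0244] xang 98.5 z [-0. -0. -1.] F [ 0.9 -0.4  0.1] w 0.0
lever local t -26.3 rho 47.9 tool turned 73.7
scene 44 [394.7 187.9] [ 0.4579 -0.1747] rad 74.7 clamp deg 81.3
```

View pics/j_scene.png

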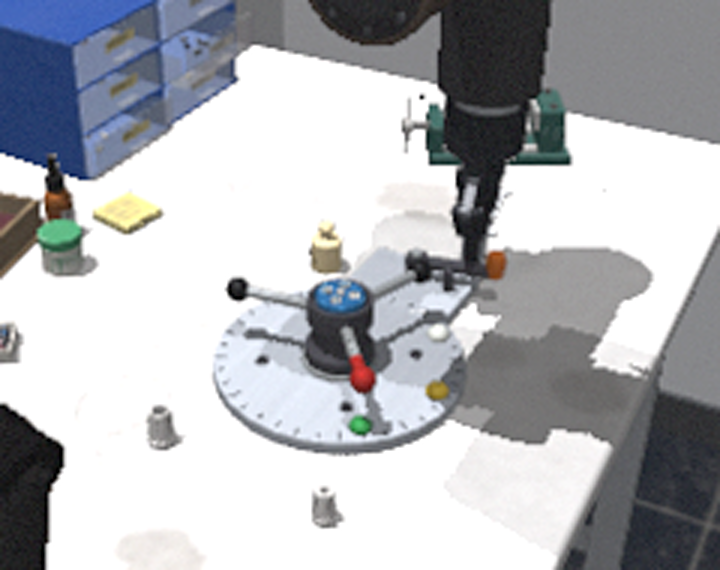

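The lever is near 72°, and I'll creep the rest of the way.

Emit:
jog_arm(
  commands=[
    {"slide": [0.007,-0.0038,0],"rotation": [0,0,0.25]},
    {"slide": [0.007,-0.0038,0],"rotation": [0,0,0.25]},
    {"slide": [0.007,-0.0038,0],"rotation": [0,0,0.25]},
    {"slide": [0.007,-0.0038,0],"rotation": [0,0,0.25]},
    {"slide": [0.007,-0.0038,0],"rotation": [0,0,0.25]},
    {"slide": [0,0,0],"rotation": [0,0,0]},
    {"slide": [0,0,0],"rotation": [0,0,0]},
  ],
)

```text
clock: 18.65
tcp_pos: [0.4859, -0.1964, 0.0243]
eef_rot: [0.686, 0.728, -0.0, -0.0]
wrist_force: [1.4, -1.4, -0.4]
width: -0.001
```

Emit:
jog_arm(
  commands=[
    {"slide": [0.004,-0.002,0],"rotation": [0,0,0.125]},
    {"slide": [0.004,-0.002,0],"rotation": [0,0,0.125]},
    {"slide": [0,0,0],"rotation": [0,0,0]},
    {"slide": [0,0,0],"rotation": [0,0,0]},
  ],
)

```text
clock: 19.05
tcp_pos: [0.4854, -0.1956, 0.0243]
eef_rot: [0.692, 0.722, -0.0, -0.0]
wrist_force: [1.0, -0.5, 0.1]
width: 0.003
```

```bash
python3 - <<'E'
from h import *
clampl('k')
E
```

```text
t 19.05 tcp [ 0.4854 -0.1956  0.0243] xang 92.43 z [-0.  0. -1.] F [ 1.  -0.5  0.1] w 0.0
lever local t -26.2 rho 47.9 tool turned 79.8
scene 44 [394.2 189.5] [ 0.4562 -0.1664] rad 76.0 clamp deg 87.6
```

View pics/k_top.png

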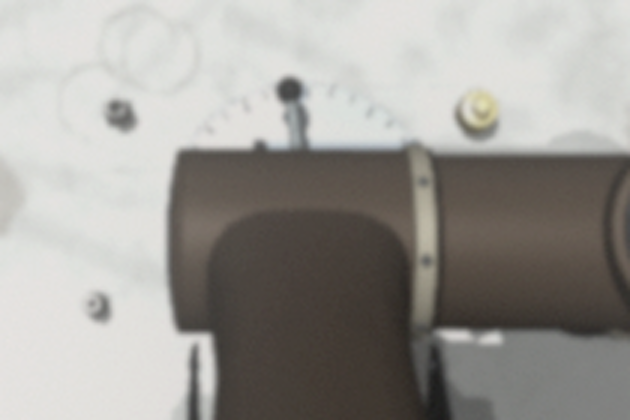

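No stop force yet, at an estimated 78°. I'll creep on in half-degree steps, watching the force.

Emit:
jog_arm(
  commands=[
    {"slide": [0.004,-0.002,0],"rotation": [0,0,0.125]},
    {"slide": [0.004,-0.002,0],"rotation": [0,0,0.125]},
    {"slide": [0,0,0],"rotation": [0,0,0]},
  ],
)

```text
clock: 19.45
tcp_pos: [0.4851, -0.1949, 0.0244]
eef_rot: [0.698, 0.716, -0.0, 0.0]
wrist_force: [1.3, -4.8, -1.1]
width: -0.0
```

Emit:
jog_arm(
  commands=[
    {"slide": [0.004,-0.002,0],"rotation": [0,0,0.125]},
    {"slide": [0,0,0],"rotation": [0,0,0]},
  ],
)

```text
clock: 19.65
tcp_pos: [0.485, -0.1947, 0.0244]
eef_rot: [0.701, 0.713, -0.0, 0.0]
wrist_force: [1.2, -7.1, -1.3]
width: 0.001
```

```bash
python3 - <<'E'
from h import *
clampl('l')
E
```

```text
t 19.65 tcp [ 0.485  -0.1947  0.0244] xang 90.93 z [ 0.    -0.001 -1.   ] F [ 1.2 -7.1 -1.3] w 0.0
lever local t -26.5 rho 47.7 tool turned 81.3
scene 46 [394.2 189.7] [ 0.4559 -0.1655] rad 76.3 clamp deg 88.3
```

View pics/l_scene.png

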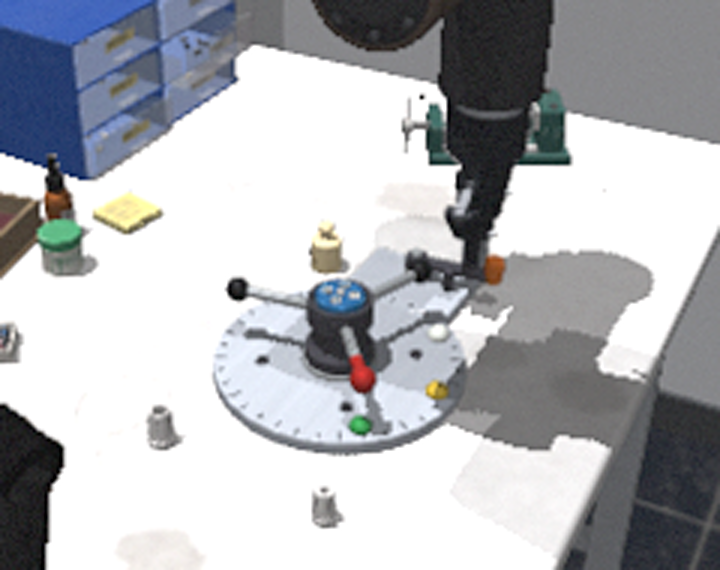

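The force rose to 7 N with position stalled, so the lever is on its stop (knob at scene zoom (493,270)). I'll back off straight, then rise away.

Emit:
jog_arm(
  commands=[
    {"slide": [-0.05,0,0],"rotation": [0,0,0]},
    {"slide": [-0.1,0,0],"rotation": [0,0,0]},
    {"slide": [-0.1,0,0],"rotation": [0,0,0]},
    {"slide": [0,0,-0.2],"rotation": [0,0,0]},
    {"slide": [0,0,-0.3],"rotation": [0,0,0]},
    {"slide": [0,0,-0.3],"rotation": [0,0,0]},
    {"slide": [0,0,-0.3],"rotation": [0,0,0]},
    {"slide": [0,0,-0.3],"rotation": [0,0,0]},
    {"slide": [-0.3,0,0],"rotation": [0,0,0]},
    {"slide": [-0.3,0,0],"rotation": [0,0,0]},
    {"slide": [-0.3,0,0],"rotation": [0,0,0]},
    {"slide": [-0.3,0,0],"rotation": [0,0,0]},
  ],
)

```text
clock: 20.95
tcp_pos: [0.487, -0.3702, 0.1924]
eef_rot: [0.701, 0.713, 0.0, -0.0]
wrist_force: [0.9, 0.7, -0.3]
width: 0.0
```

Emit:
jog_arm(
  commands=[
    {"slide": [-0.3,0,0],"rotation": [0,0,0]},
    {"slide": [-0.3,0,0],"rotation": [0,0,0]},
    {"slide": [-0.3,0,0],"rotation": [0,0,0]},
    {"slide": [0,0,0],"rotation": [0,0,0]},
    {"slide": [0,0,0],"rotation": [0,0,0]},
  ],
)

```text
clock: 21.45
tcp_pos: [0.4881, -0.4775, 0.1912]
eef_rot: [0.702, 0.712, -0.0, -0.001]
wrist_force: [0.5, 0.5, -0.1]
width: 0.003
```

```bash
python3 - <<'E'
from h import *
wheel('m'); clampl('n')
E
```

```text
t 21.45 tcp [ 0.4881 -0.4775  0.1912] xang 90.79 z [-0.001  0.001 -1.   ] F [ 0.5  0.5 -0.1] w 0.0
local t -457.2 r -60.0
top red 40 [311.4 232.4] [0.4883 0.0511 0.065 ] rad 88.6 ang 127.1
scene red 78 [349.9 224.5] [0.4879 0.0529 0.065 ] rad 90.3 ang 126.6
scene green 31 [349.6 241.5] [0.4813 0.0662 0.024 ] rad 104.9 ang 125.2
t 21.55 tcp [ 0.4888 -0.4761  0.192 ] xang 90.9 z [-0.     0.001 -1.   ] F [-0.7  0.5  0.2] w -0.0
lever local t -308.0 rho 48.3 tool turned 81.3
top 26 [409.  244.7] [ 0.4595 -0.1764] rad 73.3 clamp deg 79.8
scene 47 [394.1 189.2] [ 0.4569 -0.1676] rad 75.3 clamp deg 86.8
```

View pics/n_scene.png

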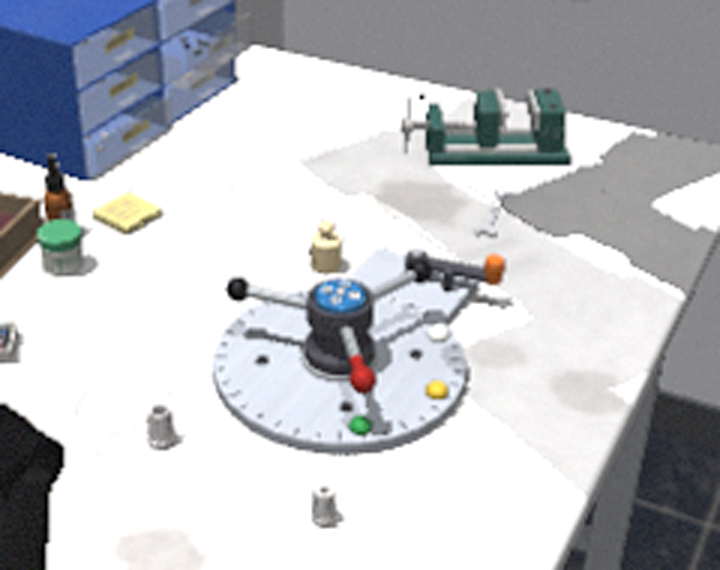

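View pics/n_top.png

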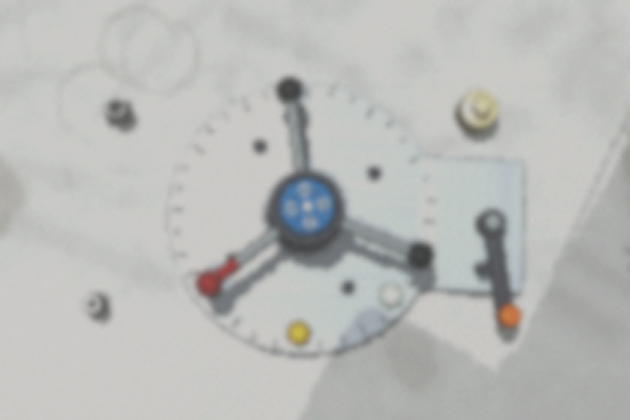

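The views show the red ball over the green stud, the lever against its pin at 79.8° (1.39 rad), the chuck seated and the bystanders in place. Handing in.

```bash
python3 - <<'E'
from rig import ctrl
print(ctrl.job_done())
E
```

```text
the job is handed in; nothing more can be done
None
```

I pushed the red spoke about 99° counter-clockwise with the shut fingertips until the red ball stood over the green stud. I then pushed the clamp lever round until it met its stop pin (about 7 N at contact), backed off and handed the job in at about 21.6 s of the 64 s allowed.

- **Wheel:** the last views put the red ball at 126.6° (scene) and 127.1° (top), against about 126.9° for the green stud. That is within about 0.5 mm on the 95 mm circle, before the cameras' own 2 mm error.
- **Clamp lever:** the top view gives 79.8°, or 1.39 rad. The scene camera read 86.8°, past the 80.2° stop, but it sees the knob from the side and is biased. The top view and the force at the stop agree with each other.
- **Everything else:** the blue chuck disc is still in the hub, and by eye the weight and both collets stand where they started. The arm is clear of everything. Wrist force readings were about 2 to 3 N during the pushes; only contact with the stop went higher.

The hand-in gave no verdict.

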